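# Hang the seam gauge level on the press-side peg

### The job

Take the L-shaped tin seam gauge out of its wooden rack and hang it on the bright red-tipped peg of the iron post by the one hole that lets it hang level, its long top edge horizontal. Leave it hanging there on its own, at rest.

Things in the scene. Friction and masses are not known exactly. Their poses are not given: they have to be found in the camera images.
- gauge: Seam gauge: flat upright L-plate, 8 mm thick (x), 0.5 kg. z up; origin level with its lowest edge, under mid-bar. Aluminium top bar: y -90 to 90 mm, z 110 to 176, four holes. Leg under the +y end: y 10 to 90, z 0 to 110, aluminium too except its lowest 25 mm, a brass foot equally thick, 3.15 times as dense. Solid strip above the holes (z 142 to 176): grip here from above.
- gauge_hole1 (a point): Centre of the gauge's round 24 mm through hole at y = -56 mm, z = 130 mm (46 mm below the top edge), at half thickness; axes as the gauge.
- gauge_hole2 (a point): Centre of the gauge's round 24 mm through hole at y = -14 mm, z = 130 mm (46 mm below the top edge), at half thickness; axes as the gauge.
- gauge_hole3 (a point): Centre of the gauge's round 24 mm through hole at y = +28 mm, z = 130 mm (46 mm below the top edge), at half thickness; axes as the gauge.
- gauge_hole4 (a point): Centre of the gauge's round 24 mm through hole at y = +70 mm, z = 130 mm (46 mm below the top edge), at half thickness; axes as the gauge.
- rack: Fixed dark wood rack, 62 mm (x) by 110 mm (y), 55 mm high, origin at the centre of its underside. An 11 mm wide slot, 88 mm long along y, open at the top and, in its middle 54 mm, at the sides, floor 10 mm above the underside, holds the gauge's leg: lift the gauge more than 45 mm to clear it.
- peg (a point): Middle of a fixed level bright metal peg's axis, 200 mm above the table, z up. The peg is an 8 mm rod along x: its free end, a red 12 mm ball, is centred 35 mm away towards -x (robot's side); the other end meets the iron post, a round upright 36 mm thick (wider below) whose axis is 60 mm away towards +x and whose top is 6 mm above the peg's axis; round foot of 58 mm radius.
Mind the look-alikes: they are no part of the job. Of the things that look like the part that bears peg, the largest one is meant.

How it is judged (in metres and radians):
At the end, for the whole second after the job is handed in: The gauge hangs freely on the peg, the peg passing through one of its holes (hole centre within 12 mm of the peg's axis sideways, from 4 mm above to 16 mm below it, and between the ball end and the post), hanging level within 10 degrees and at rest (under 20 mm/s and 0.15 rad/s) (((x of gauge_hole1 in the frame of peg between -0.035 and 0.04 m and y of gauge_hole1 in the frame of peg between -0.012 and 0.012 m and z of gauge_hole1 in the frame of peg between -0.016 and 0.004 m) or (x of gauge_hole2 in the frame of peg between -0.035 and 0.04 m and y of gauge_hole2 in the frame of peg between -0.012 and 0.012 m and z of gauge_hole2 in the frame of peg between -0.016 and 0.004 m) or (x of gauge_hole3 in the frame of peg between -0.035 and 0.04 m and y of gauge_hole3 in the frame of peg between -0.012 and 0.012 m and z of gauge_hole3 in the frame of peg between -0.016 and 0.004 m) or (x of gauge_hole4 in the frame of peg between -0.035 and 0.04 m and y of gauge_hole4 in the frame of peg between -0.012 and 0.012 m and z of gauge_hole4 in the frame of peg between -0.016 and 0.004 m)) and angle between gauge's own z axis and vertical below 0.175 rad and linear speed of gauge below 0.02 m/s and angular speed of gauge below 0.15 rad/s); the robot touches nothing.
It also fails if it takes over 54 s, if anything falls off the work surface, if the arm or the gripper's body presses on something with over 40 N, if the wrist force passes 120 N, or if a joint passes its speed limit or range.

### The arm

A 7-joint arm with a two-finger parallel gripper is mounted at the origin on the work surface. World frame = base frame: x ahead of the robot, y to its left, z up, the work surface at z = 0. Lengths are in mm, angles in rad, forces in N, time in s.
With the tool pointing down it reaches from about 425 to 975 mm from the base axis. Payload 16.7 kg.
Tool frame: the origin (TCP) lies midway between the tips of the shut fingers; the grasp point (between the pads) lies 19 mm behind it; y points along the fingers, z is the direction in which the jaws open and shut, and the axes are right-handed (so a half turn about y gives the same grasp; the last joint's range is limited). The gripper opens to 85 mm and grips with 20 to 120 N. Pads are 22 mm wide; open, the fingers measure 114 mm over their backs; the gripper's body (76 mm by 85 mm) begins 54 mm behind the grasp point. The pads swing forward as they close: fully open they stand 13 mm farther back than shut.
Start: joints at [-0.149, 0.426, 0.074, 1.606, -0.034, 1.111, -0.067], TCP at [674.964, -0.019, 231.302] pointing down, gripper open.
Joint ranges: [-2.85, 2.85], [-0.5, 2.14], [-1.23, 1.37], [0.21, 2.46], [-1.02, 4.16], [0.16, 2.05], [-2.73, 2.73]. Speed limits (rad/s): [1.89, 1.89, 2.39, 2.39, 3.01, 3.01, 3.01].

### API

Orientations are given as a 3x3 rotation matrix whose columns are the frame's x, y, z axes.
In Python, from workcell import readout, optics, job gives the robot as it stands. The module is installed in compiled form; this text tells all that it offers.
- The arm moves only by the tool servo_tool, never from a script. Its argument "steps" is a list of rows, each an object with "twist": the turn, a rotation vector about the tool's x, y, z normalised to -1 to 1, where 1 is 2 rad, a list of three; "translation": the shift along the tool's x, y, z normalised to -1 to 1, where 1 is 40 cm, a list of three; "hand": the closure, from -1 (fully open) to 1 (shut), so that 0 is half open. A call has 1 to 8 rows; each row shifts and turns the commanded pose from where the row before left it, along the tool's axes as they then stand; what a row does not reach is not made up. A row lasts 1/10 s, in which the tool goes at most 50 mm and 8.59 degrees, less where a joint would pass 70% of its speed; a pose out of reach is approached as far as the arm can. A call with a number of a shift or a turn outside -1 to 1 is refused whole. A call with a gripper value outside its range is refused whole. The fingers move at their own pace and stop on an object; "squeeze" is the grip in N (left out, the last holds). Time passes only in rows, so rows that do not move let the fingers close. It gives the time, the measured TCP pose, the force and the opening at its end, in the units of the state.
- readout.observe(): the state, without advancing time (a new reading comes with each control period).
- optics.snapshot(name): name is "scene" or "side" or "wrist"; returns a dict with "pixels" (420x560x3 uint8, red, green, blue), "fx", "fy", "cx", "cy" (pixels), "distortion" ([k1, k2, p1, p2, k3] as OpenCV has them; the pictures are not rectified), "rvec" (rotation vector, rad) and "tvec" (3), from world to camera coordinates, as OpenCV has them. Camera axes: x right, y down, z forward; pixel columns grow to the right and rows downward; lengths in mm; the calibration is good to about 2 mm. A picture is of the moment at which its call begins. There is no depth.
- job.hand_in(): hands the job in, once; it reports no verdict.
Trained networks look in the newest picture that a camera, given by its name, has taken for a name from the list of things; names that differ only in an ending like _2 or _b are one class to them, and where a whole thing is asked for, a point or a joint stands for the part that bears it (a point fixed in the world has none). Each returns a list of dicts, best first, with "p" (0 to 1); they miss things now and then, are a little off and sometimes report something else, mostly with a low value. They report only what shows in the picture. A call takes as long as a camera call. They do not tell look-alikes from the thing itself.
- optics.spot_in(name, camera): "extent" ([left, top, right, bottom] as shares, 0 to 1, of the picture: columns of its width, rows of its height, round what is visible of it).
- optics.cut_out(name, camera): "mask" (420x560 bool, what is visible of it) and "extent" ([left, top, right, bottom] as shares, 0 to 1, of the picture: columns of its width, rows of its height, round what is visible of it).
The state is a dict: "time": time; "joints": joint angles; "joint_velocities": joint speeds; "tau": joint torques, N m; "eef_pos": TCP position; "orientation": TCP orientation; "force": force on the tool from outside, world axes, zero at the start; "wrist_torque": the same for the moment, N m; "opening": finger opening in mm.
Only numpy, scipy, OpenCV 4.12 (cv2) and the standard library are available. Lean on these libraries where they do the work, as an engineer would, in place of code of your own. Each camera call takes 0.05 s, during which the arm holds its last target. There are 200 camera calls.

## Working session

There is one attempt and no reset: what is moved stays moved. The work goes in short steps, Python scripts to look and compute and a tool call to move; the robot and the scene stay as the last step left them, time stands still between calls to the robot, and variables do not carry over. Pictures are saved under pics/ and viewed, about 8 in all and at most 12, crops included, and the job is handed in when it is done.

Besides the shell and the picture viewer there is one more tool, called after "Call:" as name(argument=value, ...) on one line, values as JSON. servo_tool: Moves the arm, as the interface text tells. Scaled input: -1 to 1 covers 40 cm each way for a shift and 2 rad each way for a turn. Its arguments: {"type":"object","properties":{"steps":{"type":"array"},"squeeze":{"type":"number"}},"required":["steps"]}

```bash
mkdir -p pics; cat > h.py <<'E'
import numpy as np, cv2
from workcell import readout, optics, job
def snap(n):
    s=optics.snapshot(n); s['K']=np.array([[s['fx'],0,s['cx']],[0,s['fy'],s['cy']],[0,0,1.]])
    s['D']=np.array(s['distortion'],float); s['R']=cv2.Rodrigues(np.array(s['rvec'],float))[0]; s['t']=np.array(s['tvec'],float).ravel(); return s
def save(s,f,box=None,k=1):
    im=s['pixels'][:,:,::-1]
    if box: im=im[box[1]:box[3],box[0]:box[2]]
    cv2.imwrite('pics/'+f,cv2.resize(im,None,fx=k,fy=k,interpolation=cv2.INTER_CUBIC))
def ray(s,uv):
    p=cv2.undistortPoints(np.array([[uv]],float),s['K'],s['D'])[0,0]
    d=s['R'].T@np.r_[p,1]; return -s['R'].T@s['t'], d/np.linalg.norm(d)
def onplane(s,uv,n,c):
    o,d=ray(s,uv); n=np.array(n,float); return o+d*((c-n@o)/(n@d))
def proj(s,P): return cv2.projectPoints(np.array(P,float).reshape(-1,3),np.array(s['rvec'],float),s['t'],s['K'],s['D'])[0][:,0]
def tri(rs):
    A=sum(np.eye(3)-np.outer(d,d) for o,d in rs); b=sum((np.eye(3)-np.outer(d,d))@o for o,d in rs); return np.linalg.solve(A,b)
E
python3 - <<'E'
from h import *
ims=[]
for n in ['scene','side','wrist']:
    s=snap(n); ims.append(s['pixels'][:,:,::-1]); print(n,-s['R'].T@s['t'],s['R'][2])
    for o in ['gauge','rack','peg']:
        for r in optics.spot_in(o,n): print(' ',o,round(r['p'],2),(np.array(r['extent'])*[560,420,560,420]).round(1))
cv2.imwrite('pics/a.png',ims[0]);cv2.imwrite('pics/b.png',ims[1])
print(readout.observe()['orientation'])
E
```

```text
scene [1169.02955902 -537.63915961  832.04638668] [-0.58361634  0.50229558 -0.63803693]
  gauge 0.61 [156.3 237.7 241.7 296.6]
  rack 0.59 [202.3 269.2 248.5 314.1]
  peg 0.82 [380.2 180.8 404.5 227.7]
  peg 0.76 [352.2 159.7 366.5 205.8]
  peg 0.63 [324.3 170.9 367.  251.1]
  peg 0.52 [159.8 238.  243.4 295.5]
side [ 387.23266104  721.3906907  1009.94693462] [ 0.15453293 -0.64374808 -0.7494718 ]
  rack 0.63 [271.3 172.2 307.  213.7]
  peg 0.86 [210.5 254.  275.3 332.6]
  peg 0.83 [240.3 354.2 290.3 406.7]
  peg 0.67 [173.6 343.  215.8 388.9]
wrist [675.55496567  74.88646281 374.00088201] [ 3.63045605e-04 -2.89716098e-01 -9.57112559e-01]
  gauge 0.81 [166.3 332.1 194.4 402.9]
  rack 0.9 [160.4 293.7 224.  406.3]
  rack 0.32 [166.2 334.4 194.1 401.9]
  peg 0.85 [166.9   0.  273.6  35.1]
[[-1.23380580e-04 -6.93516369e-05  9.99999990e-01]
 [-9.99999992e-01  1.01936022e-05 -1.23379873e-04]
 [-1.01850455e-05 -9.99999998e-01 -6.93528940e-05]]
```

View pics/a.png

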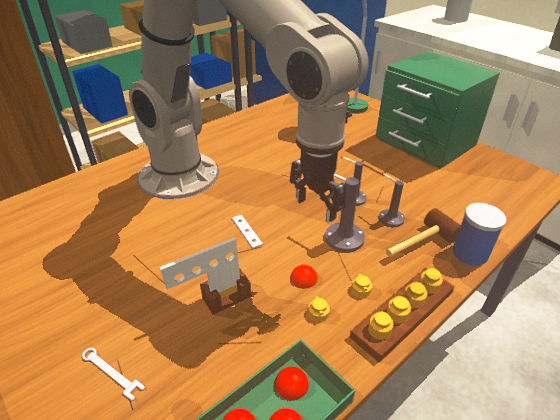

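View pics/b.png

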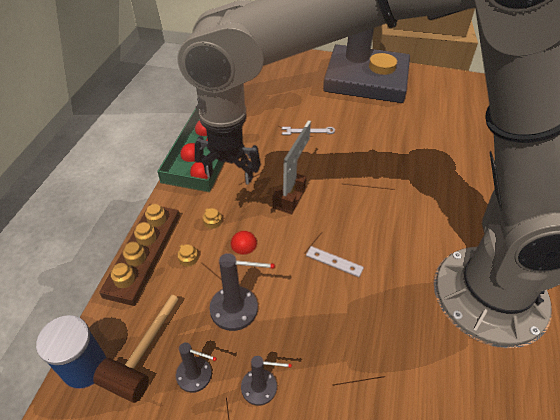

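Scene view: gauge in its rack at about (205,270), leg on the right; largest post at (345,215), with two smaller look-alikes at (357,185) and (392,205). Side view: large post at (235,290) with its ball at about (273,266); gauge at about (297,165).

```bash
python3 - <<'E'
from h import *
a=snap('scene');b=snap('side')
A=cv2.resize(a['pixels'][225:325,145:265,::-1],None,fx=5,fy=5,interpolation=cv2.INTER_CUBIC)
cv2.imwrite('pics/c.png',A)
C=cv2.resize(b['pixels'][110:220,260:330,::-1],None,fx=5,fy=5,interpolation=cv2.INTER_CUBIC)
D=cv2.resize(b['pixels'][235:345,200:290,::-1],None,fx=5,fy=5,interpolation=cv2.INTER_CUBIC)
cv2.imwrite('pics/d.png',np.hstack([C,D]))
# ball
for s,bx in [(a,(300,150,400,260)),(b,(255,255,290,280))]:
    p=s['pixels'].astype(int); m=(p[...,0]>110)&(p[...,1]<80)&(p[...,2]<80)
    q=np.zeros_like(m); q[bx[1]:bx[3],bx[0]:bx[2]]=m[bx[1]:bx[3],bx[0]:bx[2]]
    n,l,st,c=cv2.connectedComponentsWithStats(q.astype(np.uint8))
    print([(st[i].tolist(),c[i].round(1)) for i in range(1,n)])
    print(s['cx'],s['fx'])
print(onplane(b,(273,266),[0,0,1],200))
print(onplane(a,(345,238),[0,0,1],0),onplane(b,(234,307),[0,0,1],0))
E
```

```text
[([392, 150, 1, 1, 1], array([392., 150.])), ([341, 157, 1, 1, 1], array([341., 157.])), ([374, 161, 1, 1, 1], array([374., 161.])), ([365, 165, 2, 2, 2], array([365.5, 165.5])), ([373, 164, 1, 1, 1], array([373., 164.])), ([369, 167, 1, 1, 1], array([369., 167.])), ([335, 169, 1, 1, 1], array([335., 169.])), ([376, 171, 1, 1, 1], array([376., 171.])), ([385, 170, 1, 1, 1], array([385., 170.])), ([379, 173, 1, 1, 1], array([379., 173.])), ([381, 173, 2, 2, 3], array([381.7, 173.7])), ([385, 172, 1, 1, 1], array([385., 172.])), ([300, 177, 1, 1, 1], array([300., 177.])), ([309, 188, 1, 1, 1], array([309., 188.])), ([394, 188, 1, 1, 1], array([394., 188.])), ([305, 193, 1, 1, 1], array([305., 193.])), ([393, 192, 1, 1, 1], array([393., 192.])), ([324, 194, 2, 2, 2], array([324.5, 194.5])), ([305, 196, 1, 3, 3], array([305., 197.])), ([392, 197, 1, 1, 1], array([392., 197.])), ([320, 198, 1, 1, 1], array([320., 198.])), ([325, 203, 1, 1, 1], array([325., 203.])), ([326, 205, 1, 1, 1], array([326., 205.])), ([390, 205, 1, 1, 1], array([390., 205.])), ([327, 207, 1, 2, 2], array([327. , 2
[... 620 characters left out ...]
9915
[([271, 263, 4, 6, 21], array([272.3, 265.6])), ([256, 268, 1, 1, 1], array([256., 268.])), ([258, 269, 3, 3, 3], array([259., 270.])), ([274, 274, 1, 1, 1], array([274., 274.])), ([282, 275, 1, 1, 1], array([282., 275.])), ([259, 276, 1, 1, 1], array([259., 276.])), ([267, 276, 1, 1, 1], array([267., 276.])), ([270, 276, 1, 1, 1], array([270., 276.])), ([273, 276, 4, 2, 4], array([274.5, 276.5])), ([281, 277, 2, 1, 2], array([281.5, 277. ])), ([257, 279, 1, 1, 1], array([257., 279.])), ([287, 278, 1, 1, 1], array([287., 278.]))]
277.04258987749773 466.6179841808182
[523.82977022 184.21429915 200.        ]
[618.15909146 200.16346168   0.        ] [620.24059335 191.50926095   0.        ]
```

View pics/c.png

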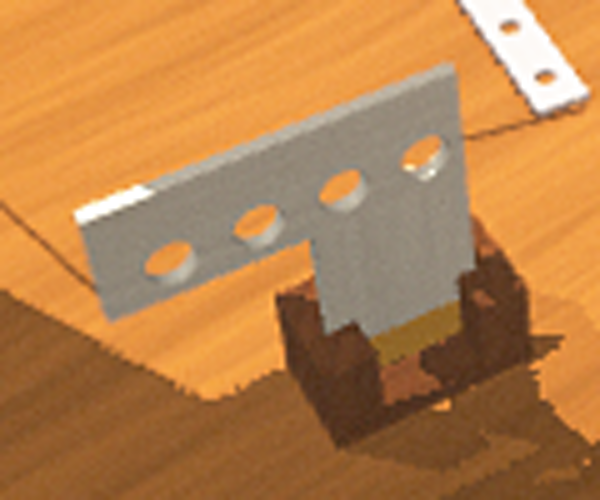

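View pics/d.png

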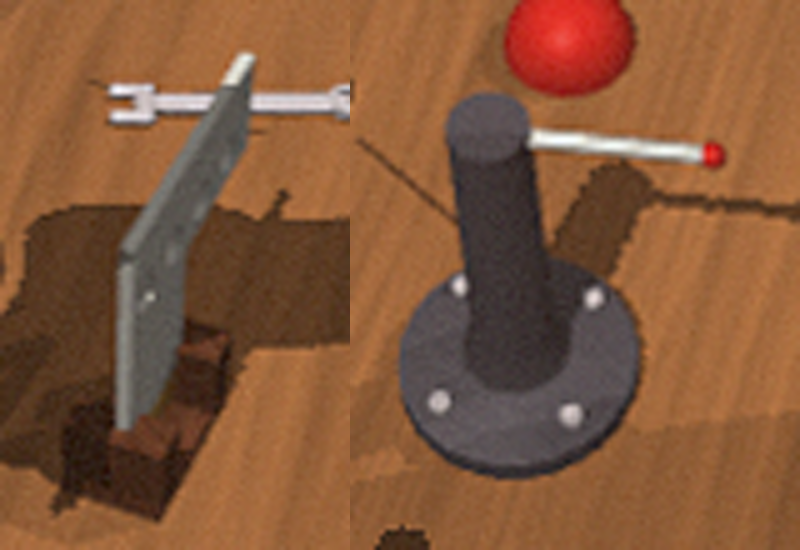

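```bash
python3 - <<'E'
from h import *
from scipy.optimize import least_squares
a=snap('scene');b=snap('side')
obs=[(a,(145,225),[((4,-90,176),(82,222)),((4,90,176),(458,78)),((4,-90,110),(110,321)),((4,10,110),(312,238)),((4,-56,130),(171,261)),((4,-14,130),(259,227)),((4,28,130),(343,190)),((4,70,130),(425,157)),((-4,-90,176),(75,214)),((-4,90,176),(450,64))]),
(b,(260,110),[((4,90,176),(119,252)),((-4,90,176),(134,254)),((4,-90,176),(242,54)),((-4,-90,176),(255,57)),((4,90,0),(118,428))][:4])]
def T(p,P): c,s=np.cos(p[3]),np.sin(p[3]); P=np.array(P,float); return np.c_[c*P[:,0]-s*P[:,1]+p[0],s*P[:,0]+c*P[:,1]+p[1],P[:,2]+p[2]]
def f(p): return np.concatenate([(proj(s,T(p,[q[0] for q in L]))-((np.array([q[1] for q in L])+.5)/5-.5+o)).ravel() for s,o,L in obs])
r=least_squares(f,[700,-150,10,0]); p=r.x; print(p,r.fun.reshape(-1,2).round(1).tolist())
print('grip at hole3',T(p,[(0,0,160),(0,28,160)]))
B=ray(b,(272.3,265.6)); 
bb=onplane(b,(272.3,265.6),[0,0,1],200); pt=onplane(b,((138.5)/5-.5+200,127.5/5-.5+235),[0,0,1],206)
print(bb,pt,proj(a,[bb,pt]))
E
```

```text
[ 5.60795701e+02 -2.42834895e+02  1.02065863e+01 -1.70363149e-01] [[-0.1, 0.1], [0.1, -1.0], [-0.2, 0.6], [0.5, 0.1], [0.5, 0.7], [0.4, 0.3], [0.5, 0.7], [0.5, 0.6], [0.1, -0.6], [0.2, -0.3], [0.6, -0.6], [0.5, -0.2], [0.9, -0.4], [0.9, -0.3]]
grip at hole3 [[ 560.79570119 -242.83489478  170.2065863 ]
 [ 565.54282826 -215.24024341  170.2065863 ]]
[525.49569166 183.59393351 200.        ] [619.54827239 196.93042966 206.        ] [[322.97034354 170.19460035]
 [352.31418502 181.29502323]]
```

Call:
servo_tool(steps=[{"twist":[0,0,0],"translation":[0.072,0,-0.035],"hand":-1},{"twist":[0,0,0],"translation":[0.072,0,-0.035],"hand":-1},{"twist":[0,0,0],"translation":[0.072,0,-0.035],"hand":-1},{"twist":[0,0,0],"translation":[0.072,0,-0.035],"hand":-1},{"twist":[0,0,0],"translation":[0.072,0,-0.035],"hand":-1},{"twist":[0,0,0],"translation":[0.072,0,-0.035],"hand":-1},{"twist":[0,0.0425,0],"translation":[0.072,0,-0.035],"hand":-1},{"twist":[0,0.0425,0],"translation":[0.072,0,-0.035],"hand":-1}], squeeze=100)

```text
time: 1.6
eef_pos: [559.7, -230.9, 231.4]
orientation: [[-0.177, 0.0, 0.984], [-0.984, 0.0, -0.177], [-0.0, -1.0, 0.0]]
force: [1.1, -0.9, 0.3]
opening: 85.6
```

Call:
servo_tool(steps=[{"twist":[0,0,0],"translation":[0,0,0],"hand":-1},{"twist":[0,0,0],"translation":[0,0,0],"hand":-1},{"twist":[0,0,0],"translation":[0,0,0],"hand":-1}])

```text
time: 1.9
eef_pos: [560.9, -228.5, 231.3]
orientation: [[-0.169, 0.0, 0.986], [-0.986, 0.0, -0.169], [-0.0, -1.0, 0.0]]
force: [-0.1, -0.5, 0.2]
opening: 85.4
```

```bash
python3 - <<'E'
from h import *
w=snap('wrist'); s=readout.observe(); print(s['time'],s['eef_pos'],s['orientation'],s['force'])
p=[560.8,-242.8,10.2,-.1704];c,S=np.cos(p[3]),np.sin(p[3])
L=[(4,-90,176),(-4,-90,176),(4,90,176),(-4,90,176)]
q=proj(w,[(c*x-S*y+p[0],S*x+c*y+p[1],z+p[2]) for x,y,z in L]);print(q)
im=np.ascontiguousarray(w['pixels'][:,:,::-1])
for u in q: cv2.circle(im,tuple(int(round(v)) for v in u),2,(255,0,255),-1)
cv2.imwrite('pics/e.png',im)
E
```

```text
1.95 [ 561.00095008 -228.27612069  231.24156207] [[-1.68733511e-01  6.59280538e-05  9.85661706e-01]
 [-9.85661628e-01  3.91636435e-04 -1.68733524e-01]
 [-3.97145309e-04 -9.99999921e-01 -1.09943805e-06]] [ 0.60114963 -0.38026203 -0.45143098]
[[291.48442734 395.69531019]
 [278.92056894 395.67491516]
 [294.86882423  99.46343886]
 [278.59470695  99.42345212]]
```

View pics/e.png

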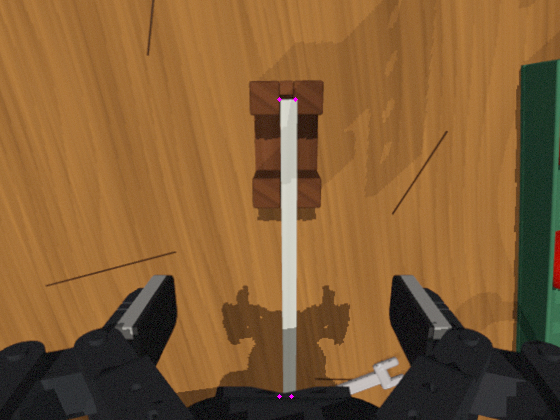

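The predicted top edge (marked dots at column ~287) matches the plate (column ~289) to 1–3 mm, and the jaws straddle it. Next I descend and grip.

Call:
servo_tool(steps=[{"twist":[0,0,0],"translation":[0,0.038,0.004],"hand":-1},{"twist":[0,0,0],"translation":[0,0.05,0.004],"hand":-1},{"twist":[0,0,0],"translation":[0,0.05,0],"hand":-1},{"twist":[0,0,0],"translation":[0,0.035,0],"hand":-0.6},{"twist":[0,0,0],"translation":[0,0.015,0],"hand":0.2},{"twist":[0,0,0],"translation":[0,0,0],"hand":0.5},{"twist":[0,0,0],"translation":[0,0,0],"hand":1},{"twist":[0,0,0],"translation":[0,0,0],"hand":1}], squeeze=100)

```text
time: 2.75
eef_pos: [564.2, -229.8, 157.0]
orientation: [[-0.169, 0.001, 0.986], [-0.986, -0.0, -0.169], [0.0, -1.0, 0.001]]
force: [-0.3, -0.4, 0.1]
opening: 12.4
```

Call:
servo_tool(steps=[{"twist":[0,0,0],"translation":[0,0,0],"hand":1},{"twist":[0,0,0],"translation":[0,0,0],"hand":1},{"twist":[0,0,0],"translation":[0,0,0],"hand":1},{"twist":[0,0,0],"translation":[0,0,0],"hand":1},{"twist":[0,0,0],"translation":[0,0,0],"hand":1}])

```text
time: 3.25
eef_pos: [564.2, -229.9, 157.1]
orientation: [[-0.169, 0.002, 0.986], [-0.986, -0.0, -0.169], [0.0, -1.0, 0.002]]
force: [-0.3, -0.5, 7.0]
opening: 6.2
```

Call:
servo_tool(steps=[{"twist":[0,0,0],"translation":[0,-0.03,0],"hand":1},{"twist":[0,0,0],"translation":[0,-0.04,0],"hand":1},{"twist":[0,0,0],"translation":[0,-0.05,0],"hand":1},{"twist":[0,0,0],"translation":[0,-0.06,0],"hand":1},{"twist":[0,0,0],"translation":[0,0,0],"hand":1},{"twist":[0,0,0],"translation":[0,0,0],"hand":1}])

```text
time: 3.85
eef_pos: [563.6, -229.6, 228.3]
orientation: [[-0.169, 0.0, 0.986], [-0.986, 0.0, -0.169], [-0.0, -1.0, 0.0]]
force: [0.0, -0.4, -5.5]
opening: 6.5
```

```bash
python3 - <<'E'
from h import *
b=snap('side');a=snap('scene');w=snap('wrist');s=readout.observe()
print(s['eef_pos'],s['orientation'].__str__(),s['force'],s['opening'])
for uv in [(193,376),(259,388)]: print(onplane(b,uv,[0,0,1],0))
for uv in [(358,200),(391,218)]: print(onplane(a,uv,[0,0,1],0))
A=cv2.resize(a['pixels'][140:300,130:420,::-1],None,fx=2.7,fy=2.7,interpolation=cv2.INTER_CUBIC); cv2.imwrite('pics/f.png',A)
E
```

```text
[ 563.10023667 -229.39671747  226.96574855] [[-1.69136196e-01 -1.80818581e-03  9.85591030e-01]
 [-9.85592673e-01  4.89481278e-04 -1.69135580e-01]
 [-1.76599802e-04 -9.99998245e-01 -1.86492369e-03]] [ 0.21312336 -0.36757269 -5.30329834] 6.577887378584784
[6.56896831e+02 3.78226872e+02 1.13686838e-13]
[508.87399283 368.20485684   0.        ]
[522.46173722 370.91414179   0.        ]
[651.69857678 377.84981715   0.        ]
```

View pics/f.png

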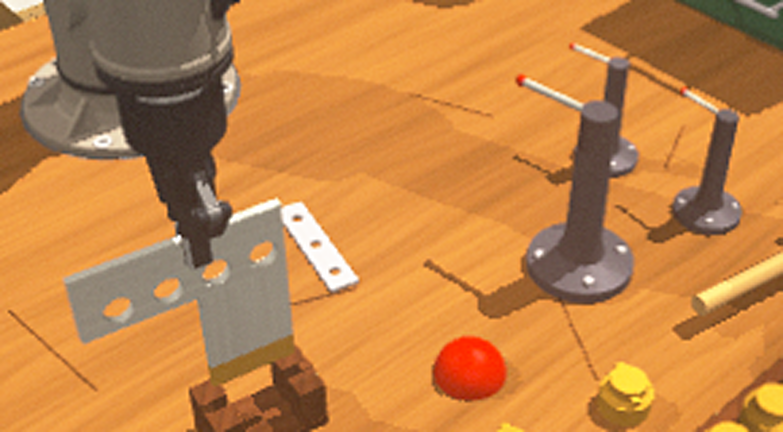

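Scene view: the gauge is clear of the rack, held level by the strip near hole 3. The peg ball at (322.6,169.6) is within 1 px of the projection of my estimate. I'm carrying it to a standoff in front of the peg.

Call:
servo_tool(steps=[{"twist":[0,0,0],"translation":[-0.04,0,-0.016],"hand":1},{"twist":[0,0,0],"translation":[-0.067,0,-0.025],"hand":1},{"twist":[0,0,0],"translation":[-0.067,0,-0.025],"hand":1},{"twist":[0,0,0],"translation":[-0.067,0,-0.025],"hand":1},{"twist":[0,0,0],"translation":[-0.067,0,-0.025],"hand":1},{"twist":[0,0,0],"translation":[-0.067,0,-0.025],"hand":1},{"twist":[0,0,0],"translation":[-0.067,0,-0.025],"hand":1},{"twist":[0,0,0],"translation":[-0.067,0,-0.025],"hand":1}])

```text
time: 4.8
eef_pos: [521.9, -14.5, 227.5]
orientation: [[-0.169, -0.001, 0.986], [-0.986, -0.0, -0.169], [0.0, -1.0, -0.001]]
force: [1.2, 0.7, -5.1]
opening: 6.4
```

Call:
servo_tool(steps=[{"twist":[0,0,0],"translation":[-0.067,0,-0.025],"hand":1},{"twist":[0,0,0],"translation":[-0.067,0,-0.025],"hand":1},{"twist":[0,0,0],"translation":[-0.067,0,-0.025],"hand":1},{"twist":[0,0,0],"translation":[-0.067,0,-0.025],"hand":1},{"twist":[0,0,0],"translation":[-0.067,0,-0.025],"hand":1},{"twist":[0,0,0],"translation":[-0.067,0,-0.025],"hand":1},{"twist":[0,0,0],"translation":[-0.067,0,-0.025],"hand":1},{"twist":[0,0,0],"translation":[-0.026,0,-0.01],"hand":1}])

```text
time: 5.6
eef_pos: [481.9, 194.6, 227.5]
orientation: [[-0.166, -0.001, 0.986], [-0.986, 0.0, -0.166], [-0.0, -1.0, -0.001]]
force: [0.3, 0.6, -5.2]
opening: 6.5
```

Call:
servo_tool(steps=[{"twist":[0,-0.039,0],"translation":[0,0,0],"hand":1},{"twist":[0,-0.039,0],"translation":[0,0,0],"hand":1},{"twist":[0,-0.039,0],"translation":[0,0.0125,0],"hand":1},{"twist":[0,-0.039,0],"translation":[0,0.0125,0],"hand":1},{"twist":[0,0,0],"translation":[0,0,0],"hand":1},{"twist":[0,0,0],"translation":[0,0,0],"hand":1},{"twist":[0,0,0],"translation":[0,0,0],"hand":1},{"twist":[0,0,0],"translation":[0,0,0],"hand":1}])

```text
time: 6.4
eef_pos: [483.5, 191.6, 218.3]
orientation: [[0.14, 0.0, 0.99], [-0.99, 0.0, 0.14], [-0.0, -1.0, 0.0]]
force: [0.2, 0.7, -5.1]
opening: 6.3
```

```bash
python3 - <<'E'
from h import *
b=snap('side');a=snap('scene');s=readout.observe()
print(s['time'],s['eef_pos'],s['orientation'],s['force'],s['opening'])
R=np.array(s['orientation']);p=np.array(s['eef_pos'])
# gauge axes: gx=tool z, gy=-tool x, gz=-tool y ; TCP at gauge (0,13.1,146.9)
G=np.c_[R[:,2],-R[:,0],-R[:,1]]
g=lambda P:p+G@(np.array(P,float)-[0,13.1,146.9])
print('hole3',g((0,28,130)))
P=[g(q) for q in [(4,-90,176),(4,90,176),(4,-90,110),(4,10,110),(4,28,130),(4,90,0),(4,70,130)]]
ims=[]
for c,bx in [(a,(240,120,380,240)),(b,(210,200,350,320))]:
    k=2.8;q=proj(c,P);print(q.round(1).tolist())
    im=cv2.resize(c['pixels'][bx[1]:bx[3],bx[0]:bx[2],::-1],None,fx=k,fy=k,interpolation=cv2.INTER_CUBIC)
    for u in q:
        v=(u+.5-[bx[0],bx[1]])*k-.5; cv2.circle(im,(int(round(v[0])),int(round(v[1]))),2,(255,0,255),-1)
    ims.append(im)
cv2.imwrite('pics/g.png',np.hstack(ims))
E
```

```text
6.5 [483.47783815 191.61679317 218.24527033] [[ 1.40787206e-01  9.42592697e-05  9.90039875e-01]
 [-9.90039876e-01  9.41843868e-05  1.40787197e-01]
 [-7.99758001e-05 -9.99999991e-01  1.06580392e-04]] [-0.31537933  0.42600951 -4.43131671] 6.309192449649405
hole3 [481.38170176 206.36997904 201.34646212]
[[292.5, 164.3], [332.4, 138.5], [292.1, 185.0], [314.4, 169.5], [318.6, 160.9], [328.0, 188.3], [327.2, 155.1]]
[[293.7, 219.9], [286.3, 292.7], [292.8, 238.9], [289.0, 276.4], [288.5, 278.4], [284.7, 335.2], [286.7, 296.2]]
```

View pics/g.png

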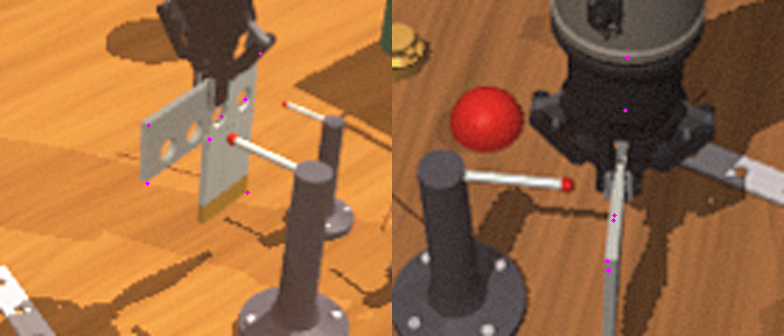

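Call:
servo_tool(steps=[{"twist":[0,0,0],"translation":[0.036,0.0015,0],"hand":1},{"twist":[0,0,0],"translation":[0.036,0.0015,0],"hand":1},{"twist":[0,0,0],"translation":[0,0,0.03],"hand":1},{"twist":[0,0,0],"translation":[0,0,0.03],"hand":1},{"twist":[0,0,0],"translation":[0,0,0],"hand":1},{"twist":[0,0,0],"translation":[0,0,0],"hand":1},{"twist":[0,0,0],"translation":[0,0,0],"hand":1}])

```text
time: 7.2
eef_pos: [511.0, 166.6, 216.7]
orientation: [[0.142, -0.001, 0.99], [-0.99, -0.0, 0.142], [0.0, -1.0, -0.001]]
force: [0.6, -0.4, -5.6]
opening: 6.5
```

```bash
cat > chk.py <<'E'
from h import *
import sys
b=snap('side');a=snap('scene');s=readout.observe()
print(s['time'],s['eef_pos'],s['force'],s['opening'])
R=np.array(s['orientation']);p=np.array(s['eef_pos'])
G=np.c_[R[:,2],-R[:,0],-R[:,1]]
g=lambda P:p+G@(np.array(P,float)-[0,13.1,146.9])
d=np.array([.990,.1405,0]);n=np.array([-.1405,.990,0]);m=np.array([560.1,188.5,200])
v=g((0,28,130))-m; print('hole3 in peg frame',v@d,v@n,v[2])
P=[g((4,28+12*np.cos(t),130+12*np.sin(t))) for t in np.linspace(0,2*np.pi,9)[:-1]]+[m-35*d]
ims=[]
for c,bx in [(a,(285,125,355,205)),(b,(220,210,290,290))]:
    k=5;im=cv2.resize(c['pixels'][bx[1]:bx[3],bx[0]:bx[2],::-1],None,fx=k,fy=k,interpolation=cv2.INTER_CUBIC)
    for u in proj(c,P):
        w=(u+.5-[bx[0],bx[1]])*k-.5; cv2.circle(im,(int(round(w[0])),int(round(w[1]))),1,(255,0,255),-1)
    ims.append(im)
cv2.imwrite('pics/'+sys.argv[1],np.hstack(ims))
E
python3 chk.py i.png
```

```text
7.3 [511.01354964 166.60873808 216.86360228] [-0.61296548  0.37688402 -5.08808318] 6.109131464388019
hole3 in peg frame -51.69568293167366 0.12348315728633011 -0.03604827866894311
```

View pics/i.png

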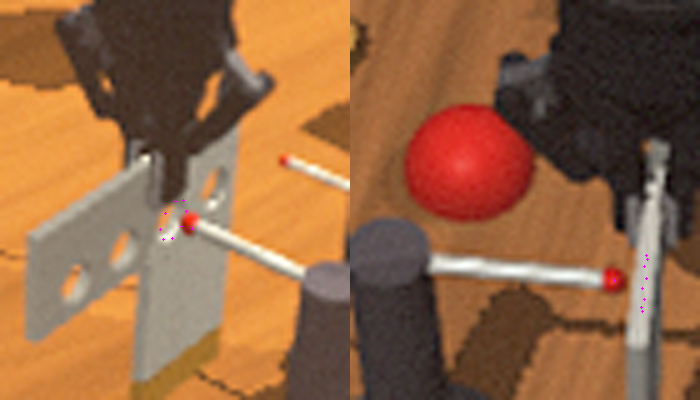

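Just before entry, the peg's line extended runs through the middle of hole 3: projected hole ring at about (172,219) in the crop, matching the visible hole. Next is insertion.

Call:
servo_tool(steps=[{"twist":[0,0,0],"translation":[0,0,0.015],"hand":1},{"twist":[0,0,0],"translation":[0,0,0.015],"hand":1},{"twist":[0,0,0],"translation":[0,0,0.015],"hand":1},{"twist":[0,0,0],"translation":[0,0,0.015],"hand":1},{"twist":[0,0,0],"translation":[0,0,0],"hand":1},{"twist":[0,0,0],"translation":[0,0,0],"hand":1}])

```text
time: 7.9
eef_pos: [535.0, 169.8, 216.7]
orientation: [[0.141, -0.0, 0.99], [-0.99, -0.0, 0.141], [0.0, -1.0, -0.0]]
force: [0.3, 0.4, -4.8]
opening: 6.1
```

No contact force. I'll continue to mid-peg, then look.

Call:
servo_tool(steps=[{"twist":[0,0,0],"translation":[0,0,0.0155],"hand":1},{"twist":[0,0,0],"translation":[0,0,0.0155],"hand":1},{"twist":[0,0,0],"translation":[0,0,0.0155],"hand":1},{"twist":[0,0,0],"translation":[0,0,0.0155],"hand":1},{"twist":[0,0,0],"translation":[0,0.008,0],"hand":1},{"twist":[0,0,0],"translation":[0,0.006,0],"hand":1},{"twist":[0,0,0],"translation":[0,0,0],"hand":1},{"twist":[0,0,0],"translation":[0,0,0],"hand":1}])

```text
time: 8.7
eef_pos: [559.4, 173.4, 211.2]
orientation: [[0.142, -0.0, 0.99], [-0.99, -0.0, 0.142], [0.0, -1.0, -0.0]]
force: [-0.2, -0.2, -4.4]
opening: 6.1
```

```bash
python3 chk.py j.png
```

```text
8.8 [559.49312462 173.40694187 211.40949686] [ 0.22876408  0.0934156  -4.85637257] 6.286076084929812
hole3 in peg frame -2.7361211295794914 0.04277062972205996 -5.489771573399281
```

View pics/j.png

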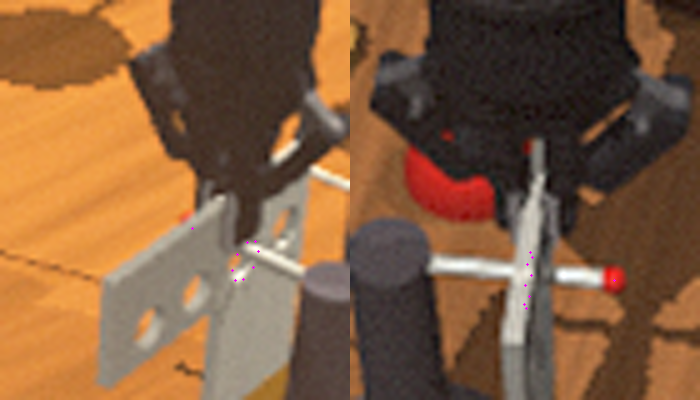

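Side view: the peg passes through the plate, with the ball on the robot's side at (615,280). Scene view: it's hole 3, with holes 1 and 2 to the left and hole 4 to the right. Lowering gently until the weight transfers.

Call:
servo_tool(steps=[{"twist":[0,0,0],"translation":[0,0.003,0],"hand":1},{"twist":[0,0,0],"translation":[0,0.002,0],"hand":1},{"twist":[0,0,0],"translation":[0,0,0],"hand":1},{"twist":[0,0,0],"translation":[0,0,0],"hand":1}])

```text
time: 9.2
eef_pos: [559.6, 173.4, 209.3]
orientation: [[0.142, -0.0, 0.99], [-0.99, 0.0, 0.142], [-0.0, -1.0, -0.0]]
force: [-0.4, 0.8, -5.0]
opening: 6.3
```

Call:
servo_tool(steps=[{"twist":[0,0,0],"translation":[0,0.002,0],"hand":1},{"twist":[0,0,0],"translation":[0,0.001,0],"hand":1},{"twist":[0,0,0],"translation":[0,0,0],"hand":1},{"twist":[0,0,0],"translation":[0,0,0],"hand":1}])

```text
time: 9.6
eef_pos: [559.8, 173.4, 208.8]
orientation: [[0.141, 0.001, 0.99], [-0.99, 0.0, 0.141], [-0.0, -1.0, 0.001]]
force: [-3.2, -2.5, 5.9]
opening: 6.0
```

Call:
servo_tool(steps=[{"twist":[0,0,0],"translation":[0,-0.001,0],"hand":1},{"twist":[0,0,0],"translation":[0,0,0],"hand":0.7},{"twist":[0,0,0],"translation":[0,0,0],"hand":0.55},{"twist":[0,0,0],"translation":[0,0,0],"hand":0.45},{"twist":[0,0,0],"translation":[0,0,0],"hand":0.35},{"twist":[0,0,0],"translation":[0,0,0],"hand":0.35},{"twist":[0,0,0],"translation":[0,0,0],"hand":0.35}])

```text
time: 10.3
eef_pos: [559.6, 173.4, 208.5]
orientation: [[0.141, -0.0, 0.99], [-0.99, 0.0, 0.141], [-0.0, -1.0, -0.0]]
force: [0.4, 0.0, -0.3]
opening: 27.6
```

```bash
python3 chk.py k.png
```

```text
10.4 [559.59174823 173.41050929 208.50119556] [-0.66535653 -0.58572849 -0.14394807] 27.87176122155548
hole3 in peg frame -2.638838026913394 0.0323582037005244 -8.398149306432856
```

View pics/k.png

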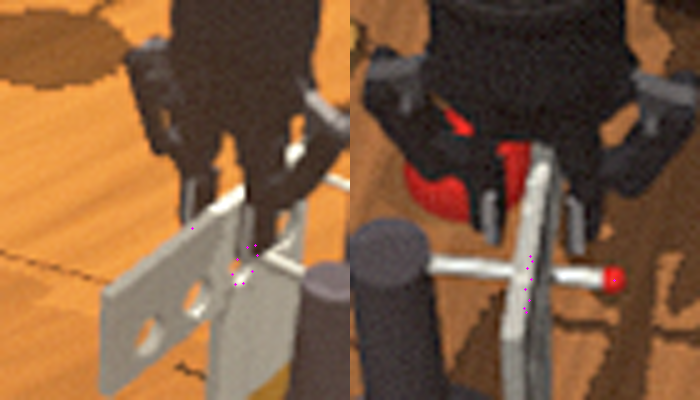

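The jaws are open and clear on both sides, and the gauge hangs on the peg. Wrist force is near zero. Raising straight up.

Call:
servo_tool(steps=[{"twist":[0,0,0],"translation":[0,-0.015,0],"hand":0.35},{"twist":[0,0,0],"translation":[0,-0.03,0],"hand":0.35},{"twist":[0,0,0],"translation":[0,-0.06,0],"hand":0.35},{"twist":[0,0,0],"translation":[0,-0.08,0],"hand":0.35},{"twist":[0,0,0],"translation":[0,-0.08,0],"hand":0.35},{"twist":[0,0,0],"translation":[0,-0.08,0],"hand":0.35},{"twist":[0,0,0],"translation":[0,0,0],"hand":0.35},{"twist":[0,0,0],"translation":[0,0,0],"hand":0.35}])

```text
time: 11.2
eef_pos: [559.8, 173.5, 347.9]
orientation: [[0.141, 0.002, 0.99], [-0.99, 0.001, 0.141], [-0.001, -1.0, 0.002]]
force: [0.7, -0.2, -0.6]
opening: 27.7
```

Call:
servo_tool(steps=[{"twist":[0,0,0],"translation":[0,0,0],"hand":0.35},{"twist":[0,0,0],"translation":[0,0,0],"hand":0.35},{"twist":[0,0,0],"translation":[0,0,0],"hand":0.35},{"twist":[0,0,0],"translation":[0,0,0],"hand":0.35},{"twist":[0,0,0],"translation":[0,0,0],"hand":0.35},{"twist":[0,0,0],"translation":[0,0,0],"hand":0.35},{"twist":[0,0,0],"translation":[0,0,0],"hand":0.35},{"twist":[0,0,0],"translation":[0,0,0],"hand":0.35}])

```text
time: 12.0
eef_pos: [559.6, 173.4, 346.5]
orientation: [[0.142, -0.0, 0.99], [-0.99, 0.0, 0.142], [-0.0, -1.0, -0.0]]
force: [0.2, 0.8, -0.1]
opening: 27.9
```

```bash
python3 - <<'E'
from h import *
a=snap('scene');b=snap('side')
A0=a['pixels'].astype(int);B0=b['pixels'].astype(int)
for i in range(8): a2=snap('scene')
b2=snap('side')
bx=(slice(130,240),slice(290,370)); by=(slice(210,330),slice(220,320))
print('motion',abs(a2['pixels'].astype(int)-A0)[bx].mean(),abs(b2['pixels'].astype(int)-B0)[by].mean())
s=readout.observe();print(s['time'],s['eef_pos'],s['force'])
f=lambda s,x,y:cv2.resize(s['pixels'][y:y+120,x:x+80,::-1],None,fx=4.5,fy=4.5,interpolation=cv2.INTER_CUBIC)
cv2.imwrite('pics/l.png',np.hstack([f(a2,290,130),f(b2,225,215)]))
E
```

```text
motion 2.3026136363636365 3.1745555555555556
12.55 [559.58274264 173.36329689 346.50550685] [ 0.79198486  0.11419128 -0.52459448]
```

View pics/l.png

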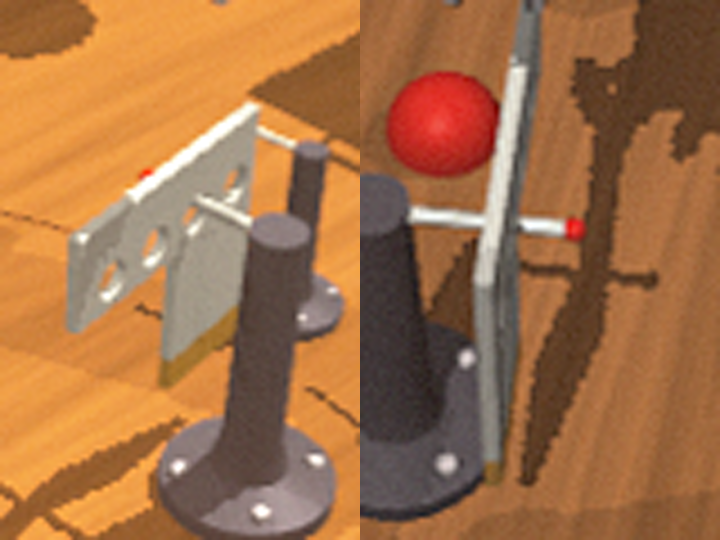

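The gauge hangs by hole 3 and looks level. I'll wait a few seconds for any swing to die out, then fit its roll from these corners.

Call:
servo_tool(steps=[{"twist":[0,0,0],"translation":[0,0,0],"hand":0.35},{"twist":[0,0,0],"translation":[0,0,0],"hand":0.35},{"twist":[0,0,0],"translation":[0,0,0],"hand":0.35},{"twist":[0,0,0],"translation":[0,0,0],"hand":0.35},{"twist":[0,0,0],"translation":[0,0,0],"hand":0.35},{"twist":[0,0,0],"translation":[0,0,0],"hand":0.35},{"twist":[0,0,0],"translation":[0,0,0],"hand":0.35},{"twist":[0,0,0],"translation":[0,0,0],"hand":0.35}])

```text
time: 13.35
eef_pos: [559.6, 173.4, 346.5]
orientation: [[0.142, -0.0, 0.99], [-0.99, 0.0, 0.142], [-0.0, -1.0, -0.0]]
force: [0.6, 0.1, 0.8]
opening: 27.6
```

Call:
servo_tool(steps=[{"twist":[0,0,0],"translation":[0,0,0],"hand":0.35},{"twist":[0,0,0],"translation":[0,0,0],"hand":0.35},{"twist":[0,0,0],"translation":[0,0,0],"hand":0.35},{"twist":[0,0,0],"translation":[0,0,0],"hand":0.35},{"twist":[0,0,0],"translation":[0,0,0],"hand":0.35},{"twist":[0,0,0],"translation":[0,0,0],"hand":0.35},{"twist":[0,0,0],"translation":[0,0,0],"hand":0.35},{"twist":[0,0,0],"translation":[0,0,0],"hand":0.35}])

```text
time: 14.15
eef_pos: [559.6, 173.4, 346.5]
orientation: [[0.141, -0.0, 0.99], [-0.99, 0.0, 0.141], [-0.0, -1.0, -0.0]]
force: [-0.0, 1.4, -0.3]
opening: 28.1
```

Call:
servo_tool(steps=[{"twist":[0,0,0],"translation":[0,0,0],"hand":0.35},{"twist":[0,0,0],"translation":[0,0,0],"hand":0.35},{"twist":[0,0,0],"translation":[0,0,0],"hand":0.35},{"twist":[0,0,0],"translation":[0,0,0],"hand":0.35},{"twist":[0,0,0],"translation":[0,0,0],"hand":0.35},{"twist":[0,0,0],"translation":[0,0,0],"hand":0.35},{"twist":[0,0,0],"translation":[0,0,0],"hand":0.35},{"twist":[0,0,0],"translation":[0,0,0],"hand":0.35}])

```text
time: 14.95
eef_pos: [559.6, 173.4, 346.5]
orientation: [[0.141, -0.0, 0.99], [-0.99, 0.0, 0.141], [-0.0, -1.0, -0.0]]
force: [0.1, 0.3, 0.6]
opening: 28.3
```

Call:
servo_tool(steps=[{"twist":[0,0,0],"translation":[0,0,0],"hand":0.35},{"twist":[0,0,0],"translation":[0,0,0],"hand":0.35},{"twist":[0,0,0],"translation":[0,0,0],"hand":0.35},{"twist":[0,0,0],"translation":[0,0,0],"hand":0.35},{"twist":[0,0,0],"translation":[0,0,0],"hand":0.35},{"twist":[0,0,0],"translation":[0,0,0],"hand":0.35},{"twist":[0,0,0],"translation":[0,0,0],"hand":0.35},{"twist":[0,0,0],"translation":[0,0,0],"hand":0.35}])

```text
time: 15.75
eef_pos: [559.6, 173.4, 346.5]
orientation: [[0.141, -0.0, 0.99], [-0.99, 0.0, 0.141], [-0.0, -1.0, -0.0]]
force: [0.9, 0.2, 0.1]
opening: 27.4
```

```bash
python3 - <<'E'
from h import *
from scipy.optimize import least_squares
from scipy.spatial.transform import Rotation as Ro
old=cv2.imread('pics/l.png')[:,:360]
S=[snap('scene') for _ in range(8)]; a=S[0]
bx=(slice(130,250),slice(290,370)); tb=(slice(260,370),slice(30,140))
D=lambda u,v,r:round(abs(u['pixels'].astype(int)-v['pixels'].astype(int))[r].mean(),2)
print('diff gauge',[D(a,S[i],bx) for i in (1,3,5,7)],'table noise',D(a,S[7],tb))
new=cv2.resize(a['pixels'][130:250,290:370,::-1],None,fx=4.5,fy=4.5,interpolation=cv2.INTER_CUBIC)
print('vs 3 s earlier',abs(new.astype(int)-old).mean(), 'shift',cv2.phaseCorrelate(cv2.cvtColor(new,6).astype(float),cv2.cvtColor(old,6).astype(float)))
L=[((4,90,176),(260,108)),((4,-90,110),(73,330)),((4,-90,176),(83,238)),((4,10,0),(163,386)),((4,10,110),(172,262)),((4,-56,130),(110,280)),((4,-14,130),(155,244))]
o=(np.array([q[1] for q in L])+.5)/4.5-.5+[290,130]
def f(p):
    R=Ro.from_euler('ZX',[p[3],p[4]]).as_matrix(); h=np.array([0,28,130])
    P=(np.array([q[0] for q in L],float)-h)@R.T+[p[0],p[1],192+p[2]]
    return np.r_[(proj(a,P)-o).ravel(),(p[:3]-[557.5,188.2,0])/2,(p[3]-.141)/.05]
r=least_squares(f,[557,188,0,.141,0]);print(r.x.round(3),r.fun.round(1))
E
```

```text
diff gauge [np.float64(2.31), np.float64(2.29), np.float64(2.26), np.float64(2.27)] table noise 2.21
vs 3 s earlier 1.9705058299039782 shift ((0.011818075686534257, -0.010141831721227845), 0.8792976046823157)
[5.56233e+02 1.87565e+02 1.46000e-01 1.40000e-01 6.00000e-03] [-0.   0.1  0.4  0.5 -0.9  0.1  0.2  1.6  0.9 -1.6  0.4 -0.6 -0.   0.3
 -0.6 -0.3  0.1 -0. ]
```

At rest (frame differences match the noise level) and level (fitted roll 0.006 rad). Handing in.

```bash
python3 -c "
from workcell import job; print(job.hand_in())"
```

```text
the job is handed in; nothing more can be done
None
```

The gauge now hangs on its own by hole 3 on the largest post's red-tipped peg, level and at rest, and I handed the job in at about 16 s. I chose hole 3 because the computed centre of mass is at y ≈ 27.7 mm, almost directly under that hole at y = 28 mm. The hand-in gave no verdict.

Last checks:
- **Position:** the peg shows through hole 3 in both camera views, between the ball and the post. The fit puts the hole centre about 8 mm below the peg axis, but that fit was held loosely to the expected position.
- **Level:** the fitted roll is 0.006 rad, against a limit of 0.175 rad.
- **At rest:** differences between frames match the noise level, with no visible shift over 3 s.
- **Gripper clear:** the fingers are about 140 mm above where they let go, and the wrist force is about zero.
- **Disagreements:** fit residuals reached 1.6 px at two corners. On the way to the peg I overshot sideways by 27 mm and corrected it before insertion.

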